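Put a bench scale's overload stop to its quarter-turn setting

TASK

The packing scale's pan is off so that its overload stop can be set: first draw the red transit pin up out of its bore and park it upright in the notch of the yellow keeper plate on the scale's side, with its collar down on the plate, and let go of it. Then turn the black stop knob clockwise until it seats, back it off a quarter turn, and finish while holding: keep the knob gripped, still, at that setting so that I can tighten the lock nut under it. Leave the weights, spanner, tub, tape and brittle slabs where they are.

Things in the scene. Friction and masses are not known exactly. Their poses are not given: they have to be found in the camera images.
- scale: Stainless bench scale, pan off, fixed; origin on the bench under its centre, z up. Sizes in mm in its frame: base ring 280 (x) by 340 (y), tube top z 52; grey indicator head at x 140 to 210, top z 150; transit pin's bore at (0, 90); black stop knob at (0, -90); keeper plate with the notch sticking out of the +y side
- spider_mid (a point): Top centre of the scale's H-shaped spider (10 mm steel bar, top 101 above the bench); axes as the scale's. Crossbar 40 wide along y at x 0; end bars 30 wide, 250 long, along x at y +-145; four rubber-capped pan posts 24 in diameter, top 145 above the bench, at x +-110, y +-145
- pin: Red-headed steel transit pin, upright; origin at the centre of its collar's underside, z up along it. Shank 8 in diameter, 50 long below the origin; collar 22 in diameter, z 0 to 5; round red grip 18 in diameter, z 5 to 45. 55 to 110 g. Starts loose in its bore, collar on the brass bush (40 square); its foot is clear of the bush after lifting 50 mm
- bore_top (a point): Mouth of the pin's bore (11 in diameter, right through) at the top of the brass bush, 105 above the bench; axes as the scale's
- notch_seat (a point): Where the parked pin's origin belongs: on top of the yellow keeper plate (75 above the bench, 5 thick, 56 wide along x). Axes as the scale's. The notch is a 13 wide slot along y, closed end at y -5, mouth at y +25, open above and below; a lip 4 high at y +21 to +25 on both prongs keeps the collar in. The shank hangs free. A spider end bar begins 30 away at -y: open the fingers along x here
- knob_mid (a point): Mid-height of the stop knob on its vertical axis, 122 above the bench: round black knurled knob, 36 in diameter, 24 high, white line on top; it stays at its height. The point turns with the knob: the line lies along its -x, which is the scale's -x when seated. Brass lock nut below it (101 to 108 above the bench); nothing else stands above the spider within 60
- stop_screw (a joint): Angle (rad) by which the stop knob is backed off from its seat: 0 = seated against a hard stop, larger = anticlockwise seen from above; ranges 0 to 6.2, starts 2.0 to 3.2. Needs about 0.1 N m to turn, stays where it is left
- spanner: Steel combination spanner, 170 long, 8 thick, lying in front of the scale; origin under its middle, along its x
- weight_steel: Steel check weight, 48 in diameter, 71 high, beside the scale; origin under its centre. It and the tub may change places
- weight_brass: Brass check weight, 38 in diameter, 57 high, beside the scale on the knob's side; origin under its centre
- tub: Small open blue tub, 64 in diameter, 42 high, beside the scale; origin under its centre
- tape: Roll of tape lying flat, 100 in diameter, 48 high; origin under its centre
- block_a: Wrapped slab of peanut brittle, 150 x 200 x 45, on the left of the bench; origin under its centre
- block_b: Another such slab beside it, farther from the robot

How it is judged:
By the outcome, as a careful person would: the job done as asked, in the order asked, and still so for the second after the job is handed in, while the arm keeps its last pose, push and grip.
It also fails if it takes over 61 s, if anything falls off the work surface, if the arm or the gripper's body presses on something with over 40 N, if the wrist force passes 120 N, or if a joint passes its speed limit or range.

ROBOT

A 6-joint arm with a two-finger parallel gripper is mounted at the origin on the work surface. World frame = base frame: x ahead of the robot, y to its left, z up, the work surface at z = 0. Lengths are in mm, angles in rad, forces in N, time in s.
With the tool pointing down it reaches from about 350 to 775 mm from the base axis. Payload 7.3 kg.
Tool frame: the origin (TCP) lies between the finger pads, 19 mm behind the fingertips; this is the grasp point; z points along the fingers, y is the line along which they close (so a half turn about z gives the same grasp; the last joint's range is limited). The gripper opens to 92 mm and grips with 3 to 60 N. Pads are 19 mm wide; open, the fingers measure 130 mm over their backs; the gripper's body (75 mm by 190 mm) begins 47 mm behind the grasp point.
Start: joints at [-1.389, 0.342, 1.524, -0, 1.275, -0.146], TCP at [169.052, -497.056, 245.541] pointing down, gripper open.
Joint ranges: [-2.53, 2.53], [-0.77, 2.02], [0.04, 2.7], [-1, 4.14], [0.28, 2.66], [-3.11, 3.11]. Speed limits (rad/s): [2.57, 2.57, 3.14, 3.14, 3.14, 3.14].

INTERFACE

Orientations are given as [roll, pitch, yaw] about the fixed x, y, z axes, in that order (R = Rz(yaw) Ry(pitch) Rx(roll)).
In Python, from plant import get_obs, cams, close_job gives the robot as it stands. The module is installed in compiled form; this text tells all that it offers.
- The arm moves only by the shell command python3 -m creep 'ROWS'. ROWS is JSON, a list of rows, each an object of numbers: "hand": the opening, from 0 (shut) to 1 (fully open); "tx", "ty", "tz": the shift along the tool's x, y, z in m; "spin": the turn about the tool's z in degrees. In form: [{"hand": .., "tx": .., "ty": .., "tz": .., "spin": ..}, ...]. A call has 1 to 5 rows; each row shifts and turns the commanded pose from where the row before left it, along the tool's axes as they then stand; what a row does not reach is not made up. A row lasts 1/8 s, in which the tool goes at most 62.5 mm and 10.7 degrees, less where a joint would pass 70% of its speed; a pose out of reach is approached as far as the arm can. A call is refused whole if a number of a shift passes 0.0625 or a number of a turn 10.7, either way. A call with a gripper value outside its range is refused whole. The fingers move at their own pace and stop on an object; the grip force is fixed at half the most. Time passes only in rows, so rows that do not move let the fingers close. It gives the time, the measured TCP pose, the force, the opening and the grip force at its end, in the units of the state.
- get_obs(): the state, without advancing time (a new reading comes with each control period).
- cams.capture(name): name is "scene" or "side" or "wrist"; returns a dict with "color" (384x512x3 uint8, red, green, blue), "K" (3x3 intrinsics, pixels), "k1" (the pictures are not rectified: a ray, as slopes to the right and down, at radius r is drawn at 1 + k1 r^2 times it, then the intrinsics apply), "R" (3x3) and "t" (3): a world point X has camera coordinates R X + t. Camera axes: x right, y down, z forward; pixel columns grow to the right and rows downward; lengths in mm; the calibration is good to about 2 mm. A picture is of the moment at which its call begins. There is no depth.
- close_job(): hands the job in; it is judged then, once.
The state is a dict: "time": time; "joint_positions": joint angles; "dq": joint speeds; "tau": joint torques, N m; "tool_pos": TCP position; "tcp_rot": TCP orientation; "contact_force": force on the tool from outside, world axes, zero at the start; "moment": the same for the moment, N m; "grip_width": finger opening in mm; "finger_force": force on a finger pad.
Only numpy, scipy, OpenCV 4.12 (cv2) and the standard library are available. Lean on these libraries where they do the work, as an engineer would, in place of code of your own. Each camera call takes 0.05 s, during which the arm holds its last target. There are 200 camera calls.

## Working session

There is one attempt and no reset: what is moved stays moved. The work goes in short steps, Python scripts to look and compute and a shell command to move; the robot and the scene stay as the last step left them, time stands still between calls to the robot, and variables do not carry over. Pictures are saved under pics/ and viewed, at most 10 in all, crops included, and the job is handed in when it is done.

```bash
mkdir -p pics
cat > h.py <<'E'
import numpy as np, cv2
from plant import get_obs, cams, close_job
def cap(n,f=None):
    c=cams.capture(n)
    if f: cv2.imwrite('pics/'+f,c['color'][:,:,::-1])
    return c
def ray(c,u,v):
    K=np.array(c['K']);R=np.array(c['R']);t=np.array(c['t'])
    p=cv2.undistortPoints(np.array([[[u,v]]],float),K,np.array([c['k1'],0,0,0,0.]))[0,0]
    return -R.T@t, R.T@np.array([p[0],p[1],1.])
def onz(c,u,v,z):
    o,d=ray(c,u,v); return o+d*(z-o[2])/d[2]
def proj(c,X):
    return cv2.projectPoints(np.array(X,float).reshape(-1,3),cv2.Rodrigues(np.array(c['R']))[0],np.array(c['t'],float).reshape(3),np.array(c['K']),np.array([c['k1'],0,0,0,0.]))[0][:,0]
def red(c):
    h=cv2.cvtColor(c['color'],cv2.COLOR_RGB2HSV)
    m=(((h[...,0]<8)|(h[...,0]>172))&(h[...,1]>150)&(h[...,2]>70)).astype('uint8')
    n,l,s,ce=cv2.connectedComponentsWithStats(m); return [(s[i].tolist(),ce[i].round(1).tolist()) for i in range(1,n) if s[i][4]>30]
E
python3 - <<'E'
from h import *
a=cap('scene','s.png');b=cap('side','d.png')
for c in(a,b): print(red(c), (-np.array(c['R']).T@c['t']).round())
o=get_obs();print({k:np.round(v,3).tolist() for k,v in o.items()})
cv2.imwrite('pics/sd.png',np.hstack([cv2.imread('pics/s.png'),cv2.imread('pics/d.png')])[:, :800] if 0 else cv2.imread('pics/s.png'))
E
```

```text
[] [1221. -403. 1005.]
[] [ -60. -830. 1328.]
{'time': 0.1, 'joint_positions': [-1.389, 0.343, 1.525, 0.0, 1.275, -0.146], 'dq': [-0.002, -0.001, -0.002, -0.0, 0.0, -0.0], 'tau': [0.002, -43.2, -24.469, 0.072, 0.053, -0.0], 'tool_pos': [168.992, -496.721, 244.921], 'tcp_rot': [-3.14, -0.0, 0.328], 'contact_force': [0.404, -0.449, 0.375], 'moment': [0.006, 0.031, -0.022], 'finger_force': 0.0, 'grip_width': 91.833}
```

View pics/s.png

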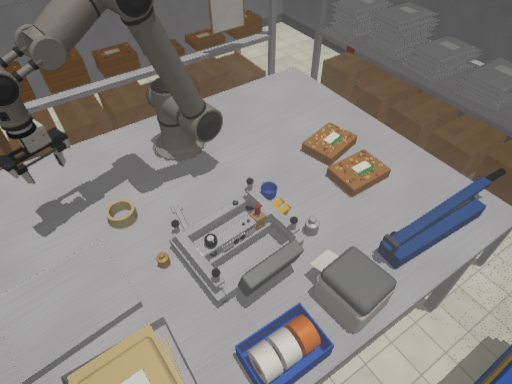

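View pics/d.png

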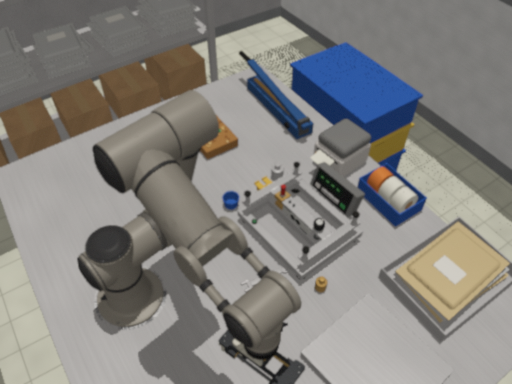

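The scene view shows the pin head at about (258,209), the knob at (211,240), the yellow plate at (282,206), and the posts at (250,181), (294,220), (215,272) and (175,224). In the side view the pin is at (283,188), the knob at (319,223) and the plate at (262,183). Next I'll enlarge both.

Run:
```python
import cv2,numpy as np
a=cv2.imread('pics/s.png')[160:310,150:350];b=cv2.imread('pics/d.png')[140:290,210:410]
cv2.imwrite('pics/z.png',np.vstack([cv2.resize(x,(800,600),interpolation=cv2.INTER_CUBIC)[:,:] for x in(a,)]))
cv2.imwrite('pics/z2.png',cv2.resize(b,(800,600),interpolation=cv2.INTER_CUBIC))
```

```text
(no output)
```

View pics/z.png

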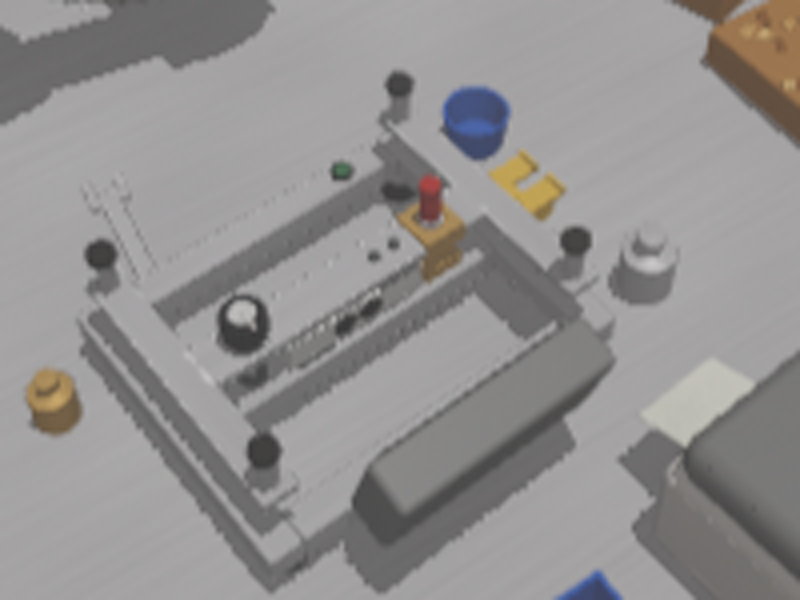

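View pics/z2.png

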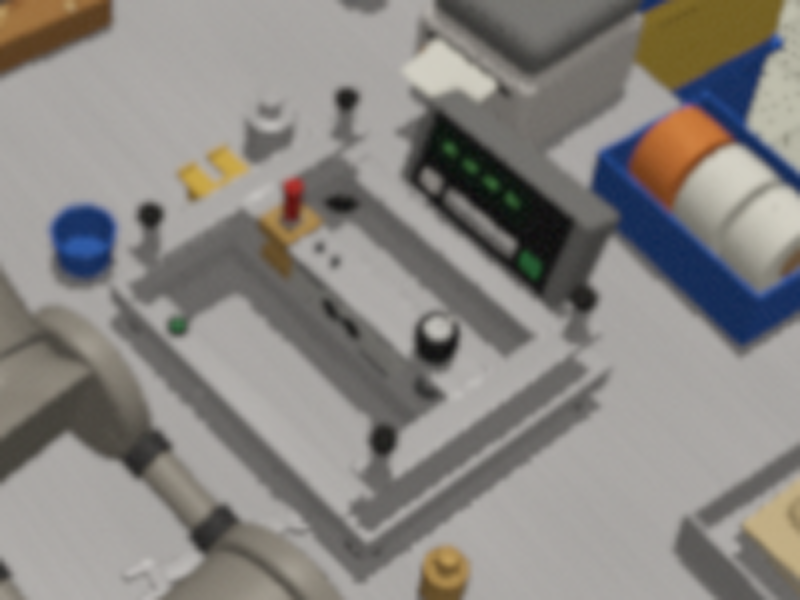

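Both crops show the four post caps, the red head, the black knob with its white top line, and the keeper notch. I'll triangulate these and fit the scale pose.

Run:
```python
from h import *
from scipy.optimize import least_squares
a=cap('scene');b=cap('side')
S=[(400,84),(576,240),(264,449),(100,254),(430,183),(243,314)]
D=[(150,214),(346,99),(583,299),(382,439),(293,186),(437,327)]
L=np.array([(-110,145,141),(110,145,141),(110,-145,141),(-110,-145,141),(0,90,150),(0,-90,134.)])
P=[(150+x/4-.4,160+y/4-.4) for x,y in S];Q=[(210+x/4-.4,140+y/4-.4) for x,y in D]
for p,q in zip(P,Q):
    (o,d),(o2,d2)=ray(a,*p),ray(b,*q)
    s=np.linalg.lstsq(np.c_[d,-d2],o2-o,rcond=None)[0]; x,y=o+d*s[0],o2+d2*s[1]; print(((x+y)/2).round(1),(x-y).round(1))
def W(t):
    c,s=np.cos(t[2]),np.sin(t[2]);return np.c_[t[0]+c*L[:,0]-s*L[:,1],t[1]+s*L[:,0]+c*L[:,1],L[:,2]]
f=lambda t:np.r_[proj(a,W(t))-P,proj(b,W(t))-Q].ravel()
r=least_squares(f,[500,-100,0]);print(r.x,r.fun.round(1));t=r.x
c,s=np.cos(t[2]),np.sin(t[2])
for n,x,y in(('pin',0,90),('knob',0,-90)):print(n,t[0]+c*x-s*y,t[1]+s*x+c*y)
# knob line dir, keeper notch center guess
print('notch20', [t[0]-s*y for y in(180,190,200)],[t[1]+c*y for y in (180,190,200)])
for cc,p in((a,(150+527/4,160+186/4)),(b,(210+215/4,140+172/4))): 
    w=onz(cc,*p,75)[:2]-t[:2]; print('keeper local',c*w[0]+s*w[1],-s*w[0]+c*w[1])
```

```text
[485.1  56.3 139. ] [-0.2  1.   0.7]
[703.7  74.5 138.6] [-0.3  1.6  1. ]
[ 727.5 -214.5  138.7] [-0.5  2.   0.7]
[ 508.7 -233.5  139.2] [-0.1  0.3  0.1]
[598.7   9.9 147.7] [-0.3  1.9  1.2]
[ 614.9 -168.3  131.9] [ 0.  -0.1 -0. ]
[ 6.06603006e+02 -7.99098510e+01  8.40394852e-02] [-0.4 -0.2 -0.3 -0.1 -0.4  0.2 -0.1 -0.2 -0.2 -0.1 -0.5 -0.4 -0.  -0.3
  0.1 -0.6  0.2 -0.7  0.1 -0.4 -0.1 -0.7  0.1 -0. ]
pin 599.04835223035 9.77251740663354
knob 614.1576596447812 -169.59221945503674
notch20 [np.float64(591.4936985231345), np.float64(590.6542925556661), np.float64(589.8148865881977)] [np.float64(99.45488583746868), np.float64(109.4195934408948), np.float64(119.38430104432092)]
keeper local 6.8334373092135845 192.83978290748556
keeper local -0.0013196524280054689 191.15637081494904
```

```bash
R='';
python3 -m creep '[{"hand":1,"tx":0.0477,"ty":-0.0289},{"hand":1,"tx":0.0477,"ty":-0.0289},{"hand":1,"tx":0.0477,"ty":-0.0289},{"hand":1,"tx":0.0477,"ty":-0.0289},{"hand":1,"tx":0.0477,"ty":-0.0289}]'
python3 -m creep '[{"hand":1,"tx":0.0477,"ty":-0.0289},{"hand":1,"tx":0.0477,"ty":-0.0289},{"hand":1,"tx":0.0477,"ty":-0.0289},{"hand":1,"tx":0.0477,"ty":-0.0289},{"hand":1,"tx":0.0477,"ty":-0.0289}]'
python3 -m creep '[{"hand":1,"tx":0.0477,"ty":-0.0289},{"hand":1,"tx":0.0477,"ty":-0.0289},{"hand":1,"spin":-10.6},{"hand":1,"spin":-10.6},{"hand":1,"spin":-10.6}]'
python3 -m creep '[{"hand":1,"spin":-10.6},{"hand":1,"spin":-10.6},{"hand":1,"spin":-10.6},{"hand":1,"spin":-10.6},{"hand":1,"spin":-1.8}]'
cat >> h.py <<'E'
def go(x,y,z,yaw=None):
    o=get_obs();p=np.array(o['tool_pos']);e=o['tcp_rot']
    from scipy.spatial.transform import Rotation as Ro
    R=Ro.from_euler('xyz',e).as_matrix(); d=R.T@(np.array([x,y,z])-p)
    print('t',round(o['time'],2),'pos',p.round(1),'rot',np.round(e,3),'tool shift mm',d.round(1),'spin',None if yaw is None else round(np.degrees(e[2]-yaw),1),'F',np.round(o['contact_force'],1),'M',np.round(o['moment'],2),'w',round(o['grip_width'],1))
E
python3 - <<'E'
from h import *
go(599,9.8,135,1.655); c=cap('wrist','w1.png'); print((-np.array(c['R']).T@c['t']).round()); print(red(c))
print(proj(c,[[599,9.8,150],[590.7,109.4,75]]))
E
```

```text
t 0.2 pos [ 169.  -496.8  245.1] rot [-3.141 -0.     0.328] tool shift mm [ 570.2 -341.1  110.5] spin -76.0 F [-0.4 -0.2 -0.3] M [-0.02 -0.02 -0.04] w 91.6
[ 246. -472.  384.]
[]
[[-508.05942018 -997.2518486 ]
 [-513.51353898 -820.89364026]]invalid input at $[0]: expected keys hand, tx, ty, tz, spin
invalid input at $[0]: expected keys hand, tx, ty, tz, spin
invalid input at $[0]: expected keys hand, tx, ty, tz, spin
invalid input at $[0]: expected keys hand, tx, ty, tz, spin
```

View pics/w1.png

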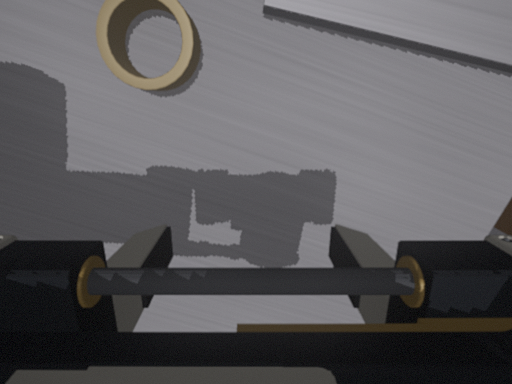

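The wrist view is still from the start pose: tape at (147,40), fingers at the bottom. Every row needs all five keys, so the moves were refused. I'll resend them.

```bash
python3 -m creep '[{"hand":1,"tx":0.0477,"ty":-0.0289,"tz":0,"spin":0},{"hand":1,"tx":0.0477,"ty":-0.0289,"tz":0,"spin":0},{"hand":1,"tx":0.0477,"ty":-0.0289,"tz":0,"spin":0},{"hand":1,"tx":0.0477,"ty":-0.0289,"tz":0,"spin":0},{"hand":1,"tx":0.0477,"ty":-0.0289,"tz":0,"spin":0}]'
python3 -m creep '[{"hand":1,"tx":0.0477,"ty":-0.0289,"tz":0,"spin":0},{"hand":1,"tx":0.0477,"ty":-0.0289,"tz":0,"spin":0},{"hand":1,"tx":0.0477,"ty":-0.0289,"tz":0,"spin":0},{"hand":1,"tx":0.0477,"ty":-0.0289,"tz":0,"spin":0},{"hand":1,"tx":0.0477,"ty":-0.0289,"tz":0,"spin":0}]'
python3 -m creep '[{"hand":1,"tx":0.0477,"ty":-0.0289,"tz":0,"spin":0},{"hand":1,"tx":0.0477,"ty":-0.0289,"tz":0,"spin":0},{"hand":1,"tx":0,"ty":0,"tz":0,"spin":-10.6},{"hand":1,"tx":0,"ty":0,"tz":0,"spin":-10.6},{"hand":1,"tx":0,"ty":0,"tz":0,"spin":-10.6}]'
python3 -m creep '[{"hand":1,"tx":0,"ty":0,"tz":0,"spin":-10.6},{"hand":1,"tx":0,"ty":0,"tz":0,"spin":-10.6},{"hand":1,"tx":0,"ty":0,"tz":0,"spin":-10.6},{"hand":1,"tx":0,"ty":0,"tz":0,"spin":-10.6},{"hand":1,"tx":0,"ty":0,"tz":0,"spin":-1.8}]'
python3 - <<'E'
from h import *
go(599,9.8,135,1.655); c=cap('wrist','w2.png'); print((-np.array(c['R']).T@c['t']).round()); print(red(c))
print(proj(c,[[599,9.8,150],[599,9.8,110],[590.7,109.4,75]]))
E
```

```text
time: 0.88
tool_pos: [349.2, -282.0, 245.6]
tcp_rot: [3.141, -0.0, 0.327]
contact_force: [1.5, 0.4, -0.1]
grip_width: 92.0
finger_force: 0.0
time: 1.5
tool_pos: [528.6, -68.3, 245.5]
tcp_rot: [3.141, -0.0, 0.328]
contact_force: [-0.2, -1.1, 0.3]
grip_width: 92.1
finger_force: 0.0
time: 2.12
tool_pos: [599.3, 15.9, 245.1]
tcp_rot: [-3.141, 0.0, 0.889]
contact_force: [-0.2, 0.0, 0.2]
grip_width: 91.8
finger_force: 0.0
time: 2.75
tool_pos: [599.3, 15.6, 245.3]
tcp_rot: [-3.141, 0.0, 1.654]
contact_force: [-0.1, 0.2, 0.5]
grip_width: 91.7
finger_force: 0.0
t 2.75 pos [599.3  15.6 245.3] rot [-3.141  0.     1.654] tool shift mm [ -5.8  -0.7 110.3] spin -0.0 F [-0.1  0.2  0.5] M [-0.03 -0.09  0.01] w 91.7
[594.  94. 384.]
[([249, 199, 10, 14, 99], [253.8, 204.4])]
[[248.66952933 204.38081202]
 [248.92742192 190.14031547]
 [248.90538738  81.17622449]]
```

View pics/w2.png

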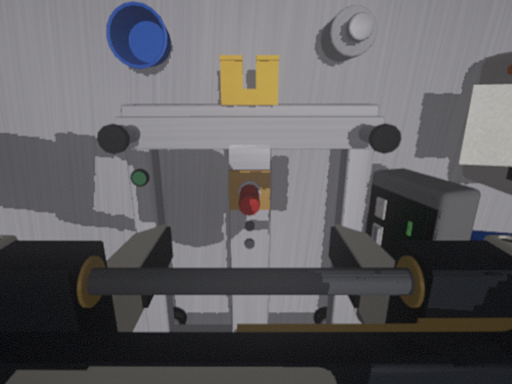

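The wrist view shows the red head at (249,203), right where predicted. The notch slot is centred at column 249, with its closed end at row ~88 and mouth at row ~57. Now I'll descend and grip.

```bash
python3 -m creep '[{"hand":1,"tx":-0.0058,"ty":-0.0007,"tz":0,"spin":0},{"hand":1,"tx":0,"ty":0,"tz":0.05,"spin":0},{"hand":1,"tx":0,"ty":0,"tz":0.04,"spin":0},{"hand":1,"tx":0,"ty":0,"tz":0.02,"spin":0},{"hand":0,"tx":0,"ty":0,"tz":0,"spin":0}]'
python3 -m creep '[{"hand":0,"tx":0,"ty":0,"tz":0,"spin":0},{"hand":0,"tx":0,"ty":0,"tz":0,"spin":0},{"hand":0,"tx":0,"ty":0,"tz":0,"spin":0},{"hand":0,"tx":0,"ty":0,"tz":0,"spin":0}]'
python3 - <<'E'
from h import *
go(599,9.8,195)
I=cv2.imread('pics/w2.png'); h=cv2.cvtColor(I,cv2.COLOR_BGR2HSV); m=(h[...,0]>18)&(h[...,0]<33)&(h[...,1]>150)&(h[...,2]>100)
m[115:]=0
ys,xs=np.nonzero(m);print(xs.min(),xs.max(),ys.min(),ys.max())
for r in range(50,108,3): print(r,[int(x) for x in np.nonzero(np.diff(m[r].astype(int)))[0]],end=' ')
c=cams.capture('wrist');o=get_obs()
# camera at w2 pose: shift/rotate; same yaw, so translate by tool displacement
R=np.array(c['R']);cam=-R.T@c['t']+np.array([599.3,15.6,245.3])-np.array(o['tool_pos']);c['t']=-R@cam
t=np.array([606.6,-79.9]);a=.084
def loc(u,v,z):
    w=onz(c,u,v,z)[:2]-t;return (np.cos(a)*w[0]+np.sin(a)*w[1]).round(1),(-np.sin(a)*w[0]+np.cos(a)*w[1]).round(1)
print('\nclosed',loc(249,88.5,75),'L',loc(220,90,75),'R',loc(279,90,75),'mouth',loc(249,56,79),'inner edge',loc(249,104,75))
E
```

```text
time: 3.42
tool_pos: [598.2, 9.5, 133.9]
tcp_rot: [-3.138, -0.001, 1.652]
contact_force: [-0.6, 0.6, 0.5]
grip_width: 86.1
finger_force: 0.0
time: 3.92
tool_pos: [599.3, 9.7, 136.0]
tcp_rot: [3.141, 0.0, 1.654]
contact_force: [-0.1, 0.0, -0.1]
grip_width: 47.0
finger_force: 0.0
t 3.92 pos [599.3   9.7 136. ] rot [3.141 0.    1.654] tool shift mm [  0.1  -0.2 -59. ] spin None F [-0.1  0.  -0.1] M [-0.   -0.09 -0.03] w 47.0
221 265 57 102
50 [] 53 [] 56 [] 59 [220, 221, 263, 264] 62 [228, 229, 239, 240, 256, 257] 65 [257, 258] 68 [239, 240] 71 [239, 240, 260, 261] 74 [] 77 [] 80 [] 83 [239, 240] 86 [] 89 [] 92 [] 95 [] 98 [] 101 [] 104 [] 107 [] 
closed (np.float64(0.4), np.float64(183.2)) L (np.float64(-28.0), np.float64(181.9)) R (np.float64(29.8), np.float64(181.8)) mouth (np.float64(0.5), np.float64(212.0)) inner edge (np.float64(0.4), np.float64(168.6))
```

```bash
python3 -m creep '[{"hand":0,"tx":0,"ty":0,"tz":0,"spin":0},{"hand":0,"tx":0,"ty":0,"tz":0,"spin":0},{"hand":0,"tx":0,"ty":0,"tz":0,"spin":0},{"hand":0,"tx":0,"ty":0,"tz":0,"spin":0},{"hand":0,"tx":0,"ty":0,"tz":0,"spin":0}]'
python3 -m creep '[{"hand":0,"tx":0,"ty":0,"tz":0,"spin":0},{"hand":0,"tx":0,"ty":0,"tz":-0.005,"spin":0},{"hand":0,"tx":0,"ty":0,"tz":-0.02,"spin":0},{"hand":0,"tx":0,"ty":0,"tz":-0.03,"spin":0},{"hand":0,"tx":0,"ty":0,"tz":-0.015,"spin":0}]'
python3 - <<'E'
from h import *
go(591.1,108.4,195,1.655)
E
```

```text
time: 4.6
tool_pos: [599.1, 9.7, 135.5]
tcp_rot: [-3.141, 0.0, 1.654]
contact_force: [-1.0, -0.4, -0.1]
grip_width: 16.9
finger_force: 30.0
time: 5.22
tool_pos: [599.7, 9.7, 207.4]
tcp_rot: [3.139, 0.001, 1.654]
contact_force: [0.7, 0.6, -1.0]
grip_width: 17.0
finger_force: 30.0
t 5.22 pos [599.7   9.7 207.4] rot [3.139e+00 1.000e-03 1.654e+00] tool shift mm [99.1 -0.4 12.4] spin -0.0 F [ 0.7  0.6 -1. ] M [-0.02 -0.11  0.03] w 17.0
```

```bash
python3 -m creep '[{"hand":0,"tx":0.03,"ty":0,"tz":0,"spin":0},{"hand":0,"tx":0.04,"ty":0,"tz":0,"spin":0},{"hand":0,"tx":0.0291,"ty":-0.0004,"tz":0,"spin":0},{"hand":0,"tx":0,"ty":0,"tz":0,"spin":0},{"hand":0,"tx":0,"ty":0,"tz":0,"spin":0}]'
python3 - <<'E'
from h import *
go(591.1,108.4,106,1.655); c=cap('side','p1.png'); a=cap('scene','p2.png')
for k in(c,a): print(red(k),proj(k,[[591.1,108.4,175+25]]))
x=cv2.resize(cv2.imread('pics/p1.png')[110:260,190:340],(400,400),interpolation=2);y=cv2.resize(cv2.imread('pics/p2.png')[120:270,200:350],(400,400),interpolation=2);cv2.imwrite('pics/p.png',np.hstack([x,y]))
E
```

```text
time: 5.85
tool_pos: [590.4, 107.9, 205.3]
tcp_rot: [-3.141, 0.001, 1.654]
contact_force: [1.7, 0.3, -1.7]
grip_width: 17.0
finger_force: 30.0
t 5.85 pos [590.4 107.9 205.3] rot [-3.141e+00  1.000e-03  1.654e+00] tool shift mm [ 0.4  0.7 99.3] spin -0.0 F [ 1.7  0.3 -1.7] M [-0.07 -0.12  0.  ] w 17.0
[] [[264.55785764 158.6137883 ]]
[([5, 113, 15, 8, 72], [12.2, 116.3])] [[281.15061069 180.02459784]]
```

View pics/p.png

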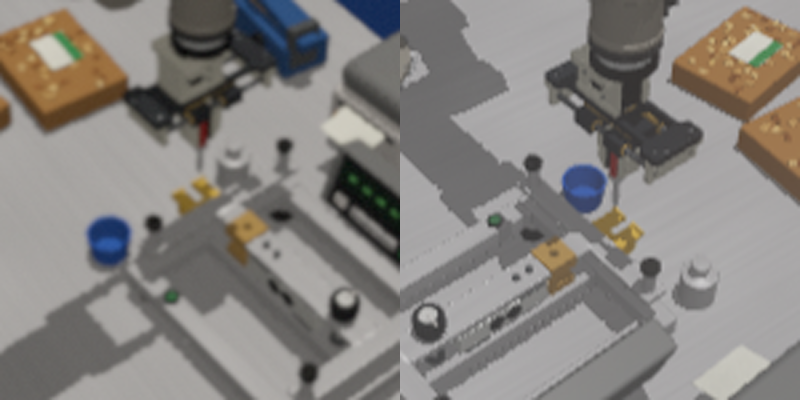

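The pin hangs upright with its shank over the slot (left panel about (202,165), right about (615,195)). I'll descend while watching the force.

```bash
python3 -m creep '[{"hand":0,"tx":0,"ty":0,"tz":0.03,"spin":0},{"hand":0,"tx":0,"ty":0,"tz":0.01,"spin":0},{"hand":0,"tx":0,"ty":0,"tz":0.01,"spin":0},{"hand":0,"tx":0,"ty":0,"tz":0.01,"spin":0},{"hand":0,"tx":0,"ty":0,"tz":0,"spin":0}]'
```

```text
time: 6.58
tool_pos: [590.2, 108.4, 144.9]
tcp_rot: [-3.14, 0.0, 1.654]
contact_force: [-0.1, 1.3, -1.2]
grip_width: 17.4
finger_force: 30.0
```

```bash
python3 -m creep '[{"hand":0,"tx":0,"ty":0,"tz":0.015,"spin":0},{"hand":0,"tx":0,"ty":0,"tz":0.015,"spin":0},{"hand":0,"tx":0,"ty":0,"tz":0.004,"spin":0},{"hand":0,"tx":0,"ty":0,"tz":0.002,"spin":0},{"hand":0,"tx":0,"ty":0,"tz":0,"spin":0}]'
```

```text
time: 7.2
tool_pos: [590.6, 108.4, 109.6]
tcp_rot: [3.141, 0.0, 1.654]
contact_force: [-0.2, -0.2, -0.9]
grip_width: 17.3
finger_force: 30.0
```

```bash
python3 -m creep '[{"hand":0,"tx":0,"ty":0,"tz":0.002,"spin":0},{"hand":0,"tx":0,"ty":0,"tz":0.001,"spin":0},{"hand":0,"tx":0,"ty":0,"tz":0,"spin":0}]'
python3 - <<'E'
from h import *
go(591.1,108.4,106,1.655);cap('side','q1.png');cap('scene','q2.png')
x=cv2.resize(cv2.imread('pics/q1.png')[130:230,210:310],(400,400),interpolation=2);y=cv2.resize(cv2.imread('pics/q2.png')[150:250,230:330],(400,400),interpolation=2);cv2.imwrite('pics/q.png',np.hstack([x,y]))
E
```

```text
time: 7.58
tool_pos: [590.4, 108.4, 106.5]
tcp_rot: [3.142, 0.0, 1.654]
contact_force: [0.0, 0.0, -0.4]
grip_width: 17.4
finger_force: 30.0
t 7.58 pos [590.4 108.4 106.5] rot [3.142 0.    1.654] tool shift mm [-0.1  0.7  0.5] spin -0.0 F [ 0.   0.  -0.4] M [-0.03 -0.14  0.03] w 17.4
```

View pics/q.png

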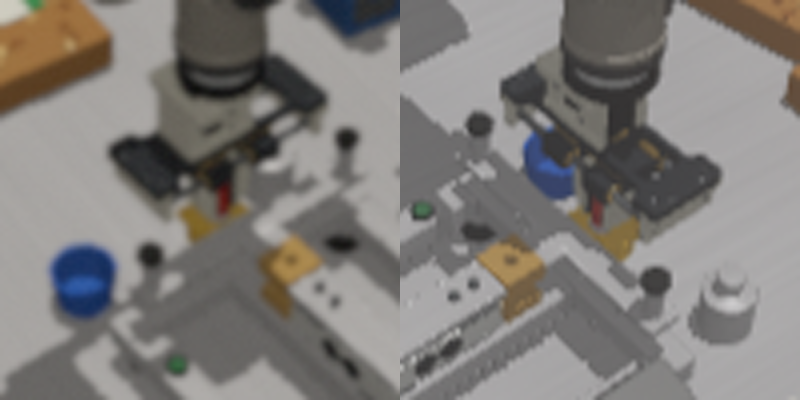

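The pin is in the notch with its collar just at the plate. I'll lower in 0.5–1 mm steps until it touches.

```bash
python3 -m creep '[{"hand":0,"tx":0,"ty":0,"tz":0.0007,"spin":0},{"hand":0,"tx":0,"ty":0,"tz":0,"spin":0},{"hand":0,"tx":0,"ty":0,"tz":0,"spin":0}]'
python3 -m creep '[{"hand":0,"tx":0,"ty":0,"tz":0.0007,"spin":0},{"hand":0,"tx":0,"ty":0,"tz":0,"spin":0},{"hand":0,"tx":0,"ty":0,"tz":0,"spin":0}]'
```

```text
time: 8.05
tool_pos: [590.5, 108.4, 105.8]
tcp_rot: [-3.142, 0.0, 1.654]
contact_force: [0.1, -0.2, -0.7]
grip_width: 17.3
finger_force: 30.0
time: 8.43
tool_pos: [590.5, 108.5, 105.4]
tcp_rot: [3.141, 0.0, 1.654]
contact_force: [-1.3, -0.2, 3.1]
grip_width: 17.5
finger_force: 30.0
```

Contact at 3 N: the collar is on the plate. I'll open and rise.

```bash
python3 -m creep '[{"hand":0.6,"tx":0,"ty":0,"tz":0,"spin":0},{"hand":0.6,"tx":0,"ty":0,"tz":0,"spin":0},{"hand":0.6,"tx":0,"ty":0,"tz":0,"spin":0},{"hand":0.6,"tx":0,"ty":0,"tz":0,"spin":0},{"hand":0.6,"tx":0,"ty":0,"tz":0,"spin":0}]'
python3 -m creep '[{"hand":0.6,"tx":0,"ty":0,"tz":-0.02,"spin":0},{"hand":0.6,"tx":0,"ty":0,"tz":-0.04,"spin":0},{"hand":1,"tx":0,"ty":0,"tz":-0.05,"spin":0},{"hand":1,"tx":0,"ty":0,"tz":-0.03,"spin":0},{"hand":1,"tx":0,"ty":0,"tz":0,"spin":0}]'
python3 - <<'E'
from h import *
go(614.2,-169.6,230,1.655);a=cap('scene','r2.png');cap('side','r1.png');c=cap('wrist')
x=cv2.resize(cv2.imread('pics/r1.png')[130:230,210:310],(400,400),interpolation=2);y=cv2.resize(cv2.imread('pics/r2.png')[150:250,230:330],(400,400),interpolation=2);cv2.imwrite('pics/r.png',np.hstack([x,y]))
print(proj(a,[[590.7,108.4,120],[590.7,108.4,75]]), get_obs()['joint_positions'])
E
```

```text
time: 9.05
tool_pos: [590.4, 108.4, 105.0]
tcp_rot: [-3.142, 0.0, 1.654]
contact_force: [0.5, -0.0, -0.4]
grip_width: 54.9
finger_force: 0.0
time: 9.68
tool_pos: [591.6, 108.6, 247.8]
tcp_rot: [3.136, 0.0, 1.654]
contact_force: [-1.4, 1.3, -1.1]
grip_width: 80.4
finger_force: 0.0
t 9.68 pos [591.6 108.6 247.8] rot [3.136 0.    1.654] tool shift mm [-279.1   -0.7   17.9] spin -0.0 F [-1.4  1.3 -1.1] M [ 0.05 -0.13 -0.01] w 80.4
[[280.08470855 196.9875482 ]
 [279.56894937 205.86380302]] [ 5.40574010e-02  4.83310435e-01  1.30762384e+00 -1.07102502e-04
  1.35320293e+00 -2.93586504e-02]
```

View pics/r.png

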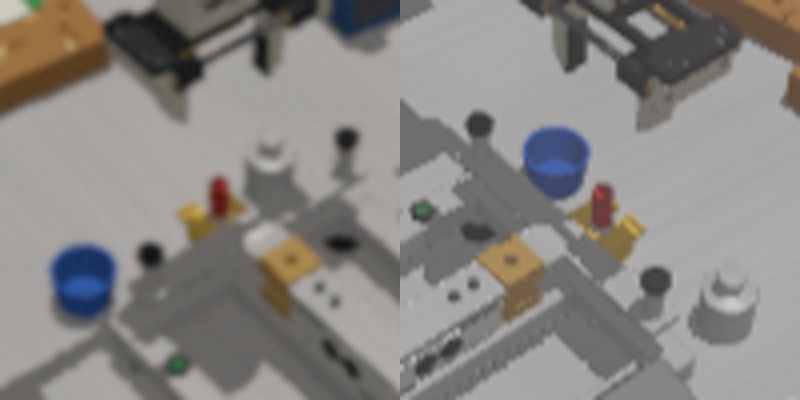

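The pin stands upright in the notch (left panel (219,195), right (602,205)), released. Next is the knob: traverse, then pre-wind anticlockwise 135° before gripping.

```bash
python3 -m creep '[{"hand":0.7,"tx":-0.0558,"ty":0,"tz":0,"spin":0},{"hand":0.7,"tx":-0.0558,"ty":0,"tz":0,"spin":0},{"hand":0.7,"tx":-0.0558,"ty":0,"tz":0,"spin":0},{"hand":0.7,"tx":-0.0558,"ty":0,"tz":0,"spin":0},{"hand":0.7,"tx":-0.0558,"ty":0,"tz":0,"spin":0}]'
python3 -m creep '[{"hand":0.7,"tx":0,"ty":0,"tz":0,"spin":-10.5},{"hand":0.7,"tx":0,"ty":0,"tz":0,"spin":-10.5},{"hand":0.7,"tx":0,"ty":0,"tz":0,"spin":-10.5},{"hand":0.7,"tx":0,"ty":0,"tz":0,"spin":-10.5},{"hand":0.7,"tx":0,"ty":0,"tz":0,"spin":-10.5}]'
python3 -m creep '[{"hand":0.7,"tx":0,"ty":0,"tz":0,"spin":-10.5},{"hand":0.7,"tx":0,"ty":0,"tz":0,"spin":-10.5},{"hand":0.7,"tx":0,"ty":0,"tz":0,"spin":-10.5},{"hand":0.7,"tx":0,"ty":0,"tz":0,"spin":-10.5},{"hand":0.7,"tx":0,"ty":0,"tz":0,"spin":-10.5}]'
python3 -m creep '[{"hand":0.7,"tx":0,"ty":0,"tz":0,"spin":-10},{"hand":0.7,"tx":0,"ty":0,"tz":0,"spin":-10},{"hand":0.7,"tx":0,"ty":0,"tz":0,"spin":-10},{"hand":0.7,"tx":0,"ty":0,"tz":0,"spin":0}]'
python3 - <<'E'
from h import *
go(614.3,-169.3,127);print(np.round(get_obs()['joint_positions'],3))
c=cap('wrist');g=cv2.cvtColor(c['color'],cv2.COLOR_RGB2GRAY);p=proj(c,[614.3,-169.3,134])[0];print(p)
a=cap('scene','k.png');q=proj(a,[614.3,-169.3,134])[0];print(q)
u,v=q.astype(int);cv2.imwrite('pics/kk.png',cv2.resize(a['color'][v-20:v+20,u-20:u+20,::-1],(400,400),interpolation=2))
# line direction in scene view: projected scale -x, -y dirs
L=lambda th:(proj(a,[614.3+14*np.cos(th),-169.3+14*np.sin(th),134])[0]-q).round(1)
print({k:L(.084+np.pi+k).tolist() for k in(0,1.571,2,2.4,2.8,3.2)})
E
```

```text
time: 10.45
tool_pos: [613.1, -171.1, 243.1]
tcp_rot: [-3.139, -0.001, 1.654]
contact_force: [1.0, -0.6, -1.1]
grip_width: 64.4
finger_force: 0.0
time: 11.08
tool_pos: [613.1, -169.4, 242.9]
tcp_rot: [-3.141, -0.004, 2.576]
contact_force: [0.2, -0.4, 0.3]
grip_width: 63.8
finger_force: 0.0
time: 11.7
tool_pos: [613.1, -169.3, 242.9]
tcp_rot: [3.139, -0.003, -2.79]
contact_force: [-0.3, -0.0, 0.6]
grip_width: 64.4
finger_force: 0.0
time: 12.2
tool_pos: [613.2, -169.4, 243.3]
tcp_rot: [3.139, -0.001, -2.274]
contact_force: [0.4, 0.4, -0.2]
grip_width: 64.3
finger_force: 0.0
t 12.2 pos [ 613.2 -169.4  243.3] rot [ 3.139e+00 -1.000e-03 -2.274e+00] tool shift mm [ -0.9  -1.1 116.3] spin None F [ 0.4  0.4 -0.2] M [ 0.18 -0.12 -0.07] w 64.3
[-0.39   0.554  1.188 -0.     1.402 -2.828]
[250.60797765 194.90493448]
[209.91023925 237.68679348]
{0: [-2.6, -3.0], 1.571: [-4.0, 2.4], 2: [-2.5, 3.5], 2.4: [-0.7, 3.9], 2.8: [1.2, 3.7], 3.2: [2.9, 2.9]}
```

View pics/kk.png

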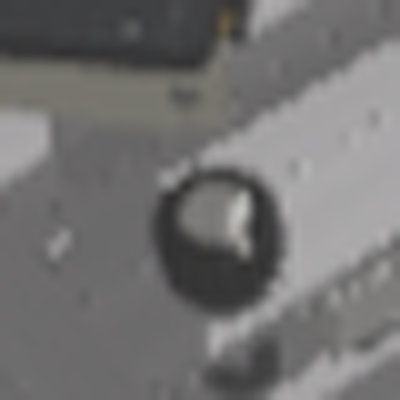

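The knob's white line points toward the lower right, about 3 rad from seat. I'll descend and grip.

```bash
python3 -m creep '[{"hand":0.7,"tx":-0.001,"ty":-0.001,"tz":0.04,"spin":0},{"hand":0.7,"tx":0,"ty":0,"tz":0.04,"spin":0},{"hand":0.7,"tx":0,"ty":0,"tz":0.025,"spin":0},{"hand":0.7,"tx":0,"ty":0,"tz":0.011,"spin":0},{"hand":0,"tx":0,"ty":0,"tz":0,"spin":0}]'
python3 -m creep '[{"hand":0,"tx":0,"ty":0,"tz":0,"spin":0},{"hand":0,"tx":0,"ty":0,"tz":0,"spin":0},{"hand":0,"tx":0,"ty":0,"tz":0,"spin":0},{"hand":0,"tx":0,"ty":0,"tz":0,"spin":0},{"hand":0,"tx":0,"ty":0,"tz":0,"spin":0}]'
python3 -m creep '[{"hand":0,"tx":0,"ty":0,"tz":0,"spin":0},{"hand":0,"tx":0,"ty":0,"tz":0,"spin":0}]'
python3 -c "
from h import *
go(614.3,-169.3,127)"
```

```text
time: 12.92
tool_pos: [615.0, -169.4, 128.7]
tcp_rot: [3.141, -0.0, -2.274]
contact_force: [-0.1, -0.0, 0.2]
grip_width: 58.6
finger_force: 0.0
time: 13.55
tool_pos: [614.9, -169.1, 130.2]
tcp_rot: [-3.142, 0.0, -2.273]
contact_force: [-3.1, 2.6, 5.4]
grip_width: 35.2
finger_force: 30.0
time: 13.8
tool_pos: [614.9, -169.1, 130.2]
tcp_rot: [3.142, 0.0, -2.273]
contact_force: [-3.4, 1.8, 5.0]
grip_width: 35.1
finger_force: 30.0
t 13.8 pos [ 614.9 -169.1  130.2] rot [ 3.142  0.    -2.273] tool shift mm [0.6 0.3 3.2] spin None F [-3.4  1.8  5. ] M [ 0.66  0.56 -0.04] w 35.1
```

```bash
python3 -m creep '[{"hand":0,"tx":0,"ty":0,"tz":0,"spin":10},{"hand":0,"tx":0,"ty":0,"tz":0,"spin":10},{"hand":0,"tx":0,"ty":0,"tz":0,"spin":10},{"hand":0,"tx":0,"ty":0,"tz":0,"spin":10},{"hand":0,"tx":0,"ty":0,"tz":0,"spin":10}]'
python3 -c "
from h import *
go(614.3,-169.3,127)"
python3 -m creep '[{"hand":0,"tx":0,"ty":0,"tz":0,"spin":10},{"hand":0,"tx":0,"ty":0,"tz":0,"spin":10},{"hand":0,"tx":0,"ty":0,"tz":0,"spin":10},{"hand":0,"tx":0,"ty":0,"tz":0,"spin":10},{"hand":0,"tx":0,"ty":0,"tz":0,"spin":10}]'
python3 -c "
from h import *
go(614.3,-169.3,127)"
```

```text
time: 14.42
tool_pos: [615.6, -170.4, 130.2]
tcp_rot: [-3.14, 0.002, 3.132]
contact_force: [-1.2, -3.5, 3.3]
grip_width: 35.3
finger_force: 30.0
t 14.43 pos [ 615.6 -170.4  130.2] rot [-3.140e+00  2.000e-03  3.132e+00] tool shift mm [1.3 1.1 3.2] spin None F [-1.2 -3.5  3.3] M [-0.2   0.05  0.06] w 35.3
time: 15.05
tool_pos: [615.0, -171.7, 130.2]
tcp_rot: [-3.14, 0.003, 2.259]
contact_force: [-3.8, -6.2, 3.1]
grip_width: 35.4
finger_force: 30.0
t 15.05 pos [ 615.  -171.7  130.2] rot [-3.140e+00  3.000e-03  2.259e+00] tool shift mm [2.3 1.  3.2] spin None F [-3.8 -6.2  3.1] M [-1.11  0.53  0.14] w 35.4
```

```bash
python3 -m creep '[{"hand":0,"tx":0.0017,"ty":-0.001,"tz":0,"spin":0},{"hand":0,"tx":0,"ty":0,"tz":0,"spin":5},{"hand":0,"tx":0,"ty":0,"tz":0,"spin":5},{"hand":0,"tx":0,"ty":0,"tz":0,"spin":5},{"hand":0,"tx":0,"ty":0,"tz":0,"spin":5}]'
python3 -c "
from h import *
go(613.9,-170.4,127)"
python3 -m creep '[{"hand":0,"tx":0,"ty":0,"tz":0,"spin":5},{"hand":0,"tx":0,"ty":0,"tz":0,"spin":5},{"hand":0,"tx":0,"ty":0,"tz":0,"spin":5},{"hand":0,"tx":0,"ty":0,"tz":0,"spin":5}]'
python3 -c "
from h import *
go(613.9,-170.4,127)"
```

```text
time: 15.68
tool_pos: [614.3, -171.9, 130.3]
tcp_rot: [3.14, 0.006, 1.913]
contact_force: [1.0, -9.8, 0.7]
grip_width: 35.8
finger_force: 30.0
t 15.68 pos [ 614.3 -171.9  130.3] rot [3.14  0.006 1.913] tool shift mm [1.6 0.1 3.3] spin None F [ 1.  -9.8  0.7] M [-1.54 -0.23  0.13] w 35.8
time: 16.18
tool_pos: [613.8, -172.0, 130.3]
tcp_rot: [3.139, 0.006, 1.564]
contact_force: [-1.1, -9.2, 1.9]
grip_width: 35.5
finger_force: 30.0
t 16.18 pos [ 613.8 -172.   130.3] rot [3.139 0.006 1.564] tool shift mm [1.7 0.1 3.2] spin None F [-1.1 -9.2  1.9] M [-1.59  0.19  0.12] w 35.5
```

```bash
python3 -m creep '[{"hand":0,"tx":-0.0018,"ty":0,"tz":0,"spin":0},{"hand":0,"tx":0,"ty":0,"tz":0,"spin":4},{"hand":0,"tx":0,"ty":0,"tz":0,"spin":4},{"hand":0,"tx":0,"ty":0,"tz":0,"spin":4}]'
python3 -c "
from h import *
go(613.9,-170.4,127)"
python3 -m creep '[{"hand":0,"tx":0,"ty":0,"tz":0,"spin":4},{"hand":0,"tx":0,"ty":0,"tz":0,"spin":4}]'
python3 -c "
from h import *
go(613.9,-170.4,127)"
python3 -m creep '[{"hand":0,"tx":0,"ty":0,"tz":0,"spin":3},{"hand":0,"tx":0,"ty":0,"tz":0,"spin":3}]'
python3 -c "
from h import *
go(613.9,-170.4,127)"
```

```text
time: 16.68
tool_pos: [613.4, -172.1, 130.2]
tcp_rot: [3.14, 0.003, 1.356]
contact_force: [-2.2, -4.9, 4.7]
grip_width: 35.1
finger_force: 30.0
t 16.68 pos [ 613.4 -172.1  130.2] rot [3.140e+00 3.000e-03 1.356e+00] tool shift mm [1.7 0.1 3.2] spin None F [-2.2 -4.9  4.7] M [-0.79  0.39  0.06] w 35.1
time: 16.92
tool_pos: [613.2, -172.0, 130.2]
tcp_rot: [3.14, 0.002, 1.216]
contact_force: [-4.0, -5.3, 5.4]
grip_width: 35.6
finger_force: 30.0
t 16.93 pos [ 613.2 -172.   130.2] rot [3.140e+00 2.000e-03 1.216e+00] tool shift mm [1.8 0.1 3.2] spin None F [-4.  -5.3  5.4] M [-0.74  0.53  0.1 ] w 35.6
time: 17.18
tool_pos: [613.0, -172.0, 130.2]
tcp_rot: [3.14, 0.002, 1.112]
contact_force: [-3.7, -5.3, 6.4]
grip_width: 35.1
finger_force: 30.0
t 17.18 pos [ 613.  -172.   130.2] rot [3.140e+00 2.000e-03 1.112e+00] tool shift mm [1.8 0.1 3.2] spin None F [-3.7 -5.3  6.4] M [-0.71  0.62  0.05] w 35.1
```

Turned 2.90 rad so far. I'll continue in small steps.

```bash
python3 -m creep '[{"hand":0,"tx":0,"ty":0,"tz":0,"spin":3},{"hand":0,"tx":0,"ty":0,"tz":0,"spin":3}]'
python3 -c "
from h import *
go(613.9,-170.4,127)"
python3 -m creep '[{"hand":0,"tx":0,"ty":0,"tz":0,"spin":3},{"hand":0,"tx":0,"ty":0,"tz":0,"spin":3}]'
python3 -c "
from h import *
go(613.9,-170.4,127)"
python3 -m creep '[{"hand":0,"tx":0,"ty":0,"tz":0,"spin":3},{"hand":0,"tx":0,"ty":0,"tz":0,"spin":3}]'
python3 -c "
from h import *
go(613.9,-170.4,127)"
```

```text
time: 17.42
tool_pos: [612.9, -171.9, 130.2]
tcp_rot: [3.14, 0.002, 1.007]
contact_force: [-4.7, -4.0, 5.6]
grip_width: 35.3
finger_force: 30.0
t 17.43 pos [ 612.9 -171.9  130.2] rot [3.140e+00 2.000e-03 1.007e+00] tool shift mm [1.8 0.1 3.2] spin None F [-4.7 -4.   5.6] M [-0.7   0.78  0.09] w 35.3
time: 17.68
tool_pos: [612.7, -171.8, 130.2]
tcp_rot: [3.14, 0.002, 0.903]
contact_force: [-5.8, -3.3, 6.1]
grip_width: 35.1
finger_force: 30.0
t 17.68 pos [ 612.7 -171.8  130.2] rot [3.14e+00 2.00e-03 9.03e-01] tool shift mm [1.8 0.  3.2] spin None F [-5.8 -3.3  6.1] M [-0.66  0.8   0.08] w 35.1
time: 17.92
tool_pos: [613.5, -170.8, 130.2]
tcp_rot: [3.14, -0.0, 0.799]
contact_force: [-0.5, 1.1, 4.8]
grip_width: 35.5
finger_force: 30.0
t 17.93 pos [ 613.5 -170.8  130.2] rot [ 3.14  -0.     0.799] tool shift mm [0.6 0.  3.2] spin None F [-0.5  1.1  4.8] M [ 0.28 -0.06  0.7 ] w 35.5
```

Mz jumped from 0.08 to 0.7 N·m between yaw 0.903 and 0.799, so the knob is seated. I'll back off 90° anticlockwise to yaw 2.370.

```bash
python3 -m creep '[{"hand":0,"tx":0,"ty":0,"tz":0,"spin":-3},{"hand":0,"tx":0,"ty":0,"tz":0,"spin":-7},{"hand":0,"tx":0,"ty":0,"tz":0,"spin":-8},{"hand":0,"tx":0,"ty":0,"tz":0,"spin":-9},{"hand":0,"tx":0,"ty":0,"tz":0,"spin":-9}]'
python3 -c "
from h import *
go(613.9,-170.4,127,2.37)"
python3 -m creep '[{"hand":0,"tx":0,"ty":0,"tz":0,"spin":-9},{"hand":0,"tx":0,"ty":0,"tz":0,"spin":-9},{"hand":0,"tx":0,"ty":0,"tz":0,"spin":-9},{"hand":0,"tx":0,"ty":0,"tz":0,"spin":-9},{"hand":0,"tx":0,"ty":0,"tz":0,"spin":-9}]'
python3 -m creep '[{"hand":0,"tx":0,"ty":0,"tz":0,"spin":-6},{"hand":0,"tx":0,"ty":0,"tz":0,"spin":-3},{"hand":0,"tx":0,"ty":0,"tz":0,"spin":0}]'
python3 - <<'E'
from h import *
go(613.9,-170.4,127,2.37)
# white line check in the views: bright pixels on knob top, against predicted directions
for n in('scene','side'):
    a=cap(n);f=lambda th,r:proj(a,[613.9+r*np.cos(th),-170.4+r*np.sin(th),134])[0]
    g=cv2.cvtColor(a['color'],cv2.COLOR_RGB2GRAY)
    print(n,[(round(k,1),[int(cv2.getRectSubPix(g,(1,1),tuple(map(float,f(.084+np.pi+k,r))))[0,0]) for r in(5,10,14)]) for k in np.arange(0,6.2,.3)])
E
```

```text
time: 18.55
tool_pos: [613.7, -170.8, 130.2]
tcp_rot: [3.14, 0.001, 1.433]
contact_force: [-1.4, -0.6, 4.4]
grip_width: 35.3
finger_force: 30.0
t 18.55 pos [ 613.7 -170.8  130.2] rot [3.140e+00 1.000e-03 1.433e+00] tool shift mm [0.4 0.1 3.2] spin -53.7 F [-1.4 -0.6  4.4] M [-0.03  0.08 -0.05] w 35.3
time: 19.18
tool_pos: [613.9, -170.7, 130.2]
tcp_rot: [3.14, 0.002, 2.218]
contact_force: [0.2, 0.2, 4.4]
grip_width: 35.7
finger_force: 30.0
time: 19.55
tool_pos: [614.0, -170.7, 130.2]
tcp_rot: [3.141, 0.002, 2.37]
contact_force: [0.2, 0.8, 5.3]
grip_width: 35.2
finger_force: 30.0
t 19.55 pos [ 614.  -170.7  130.2] rot [3.141e+00 2.000e-03 2.370e+00] tool shift mm [0.3 0.1 3.2] spin -0.0 F [0.2 0.8 5.3] M [ 0.09 -0.16  0.11] w 35.2
scene [(np.float64(0.0), [117, 91, 70]), (np.float64(0.3), [121, 79, 58]), (np.float64(0.6), [120, 73, 49]), (np.float64(0.9), [119, 70, 49]), (np.float64(1.2), [120, 83, 52]), (np.float64(1.5), [120, 102, 86]), (np.float64(1.8), [120, 100, 83]), (np.float64(2.1), [118, 84, 56]), (np.float64(2.4), [118, 92, 57]), (np.float64(2.7), [119, 93, 60]), (np.float64
[... 363 characters left out ...]
]
side [(np.float64(0.0), [27, 26, 25]), (np.float64(0.3), [27, 29, 28]), (np.float64(0.6), [27, 28, 29]), (np.float64(0.9), [26, 25, 27]), (np.float64(1.2), [25, 24, 25]), (np.float64(1.5), [26, 26, 26]), (np.float64(1.8), [27, 27, 26]), (np.float64(2.1), [27, 25, 26]), (np.float64(2.4), [27, 25, 27]), (np.float64(2.7), [28, 24, 27]), (np.float64(3.0), [27, 26, 29]), (np.float64(3.3), [27, 30, 35]), (np.float64(3.6), [28, 29, 45]), (np.float64(3.9), [29, 30, 47]), (np.float64(4.2), [28, 27, 42]), (np.float64(4.5), [28, 25, 35]), (np.float64(4.8), [28, 26, 26]), (np.float64(5.1), [29, 28, 28]), (np.float64(5.4), [28, 26, 27]), (np.float64(5.7), [27, 25, 27]), (np.float64(6.0), [26, 25, 27])]
```

The line shows bright at 1.5–1.8 rad in the scene view, which agrees with a quarter turn off the seat. I'll settle with the grip on and hand in.

```bash
python3 -m creep '[{"hand":0,"tx":0,"ty":0,"tz":0,"spin":0},{"hand":0,"tx":0,"ty":0,"tz":0,"spin":0},{"hand":0,"tx":0,"ty":0,"tz":0,"spin":0}]'
python3 -c "
from h import *
print(close_job())"
```

```text
time: 20.02
tool_pos: [614.0, -170.7, 130.2]
tcp_rot: [3.141, 0.002, 2.369]
contact_force: [-0.1, 0.3, 5.1]
grip_width: 35.7
finger_force: 30.0
the job is handed in; nothing more can be done
None
```

The job is handed in at 20 s: the pin stands released in the keeper notch with its collar on the plate, and the knob was seated, backed off 90° and is still gripped there, ready for you to tighten the lock nut.

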